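# Pack the carver's own chisels into their case

## Robot

A 6-joint arm with a two-finger parallel gripper is mounted at the origin on the work surface. World frame = base frame: x ahead of the robot, y to its left, z up, the work surface at z = 0. Lengths are in m, angles in rad, forces in N, time in s.
With the tool pointing down it reaches from about 0.35 to 0.725 m from the base axis. Payload 6 kg.
Tool frame: the origin (TCP) lies at the very end of the fingers, on their centre line; the grasp point (between the pads) lies 19 mm behind it; z points along the fingers, y is the line along which they close (so a half turn about z gives the same grasp; the last joint's range is limited). The gripper opens to 85 mm and grips with 20 to 120 N. Pads are 22 mm wide; open, the fingers measure 114 mm over their backs; the gripper's body (76 mm by 85 mm) begins 54 mm behind the grasp point. The pads swing forward as they close: fully open they stand 13 mm farther back than shut.
Start: joints at [1.628, 0.04, 0.085, 0, -1.615, -0.334], TCP at [0.164, 0.577, 0.206] pointing down, gripper open.
Joint ranges: [-2.56, 2.56], [-1.29, 2.01], [-1.08, 1.49], [-3.29, 1.98], [-2.81, -0.18], [-2.99, 2.99]. Speed limits (rad/s): [2.57, 2.57, 3.01, 3.14, 3.14, 3.14].

## Interface

Orientations are given as a rotation vector (axis times angle).
In Python, from plant import ctrl gives the robot as it stands.
- The arm moves only by the tool servo_tool, never from a script. Its arguments are lists of equal length, an entry for each row: "xyz": the shift along the tool's x, y, z normalised to -1 to 1, where 1 is 0.05 m, a list of three; "dr": the turn, a rotation vector about the tool's x, y, z normalised to -1 to 1, where 1 is 6 degrees, a list of three. A call has 1 to 12 rows; each row shifts and turns the commanded pose from where the row before left it, along the tool's axes as they then stand; what a row does not reach is not made up. A row lasts 1/10 s, in which the tool goes at most 50 mm and 8.59 degrees, less where a joint would pass 70% of its speed; a pose out of reach is approached as far as the arm can. A call with a number of a shift or a turn outside -1 to 1 is refused whole. A call with a gripper value outside its range is refused whole. "hand" is the gripper's target within -1 to 1 (fully open at 1, half-way at 0, shut at -1), set as the call begins (left out, the last holds). The fingers move at their own pace and stop on an object; the grip force is fixed at half the most. Time passes only in rows, so rows that do not move let the fingers close. It gives the time, the measured TCP pose, the force, the opening and the grip force at its end, in the units of the state.
- ctrl.get_obs(): the state, without advancing time (a new reading comes with each control period).
- ctrl.snapshot(name): name is "scene" or "top" or "wrist"; returns a dict with "pixels" (400x640x3 uint8, red, green, blue), "intrinsics" (3x3 intrinsics, pixels), "k1" (the pictures are not rectified: a ray, as slopes to the right and down, at radius r is drawn at 1 + k1 r^2 times it, then the intrinsics apply), "R" (3x3) and "t" (3): a world point X has camera coordinates R X + t; the wrist camera has in their place "T_tool_cam" (4x4, takes a point from camera to tool coordinates, whose origin is the TCP and whose axes are the flange's). Camera axes: x right, y down, z forward; pixel columns grow to the right and rows downward; lengths in m; the calibration is good to about 2 mm. A picture is of the moment at which its call begins: read the wrist's pose just before it. There is no depth.
- ctrl.job_done(): hands the job in; it is judged then, once.
Trained networks look in a picture, given as the dict that the camera call returned (one of the last four; its "shot" number tells which), for a name from the list of things; names that differ only in an ending like _2 or _b are one class to them, and where a whole thing is asked for, a point or a joint stands for the part that bears it (a point fixed in the world has none). Each returns a list of dicts, best first, with "score" (0 to 1); they miss things now and then, are a little off and sometimes report something else, mostly with a low value. They report only what shows in the picture. A call takes as long as a camera call.
- ctrl.silhouettes(picture, target): "pixels" (400x640 bool, what is visible of it) and "extent" ([centre column, centre row, width, height] in pixels, round what is visible of it).
The state is a dict: "time_s": time; "joints": joint angles; "joint_vel": joint speeds; "joint_torque": joint torques, N m; "eef_pos": TCP position; "tool_rot": TCP orientation; "ft_force": force on the tool from outside, world axes, zero at the start; "ft_torque": the same for the moment, N m; "grip_width": finger opening in m; "finger_force": force on a finger pad.
Only numpy, scipy, OpenCV 4.12 (cv2) and the standard library are available. Lean on these libraries where they do the work, as an engineer would, in place of code of your own. Each camera call takes 0.05 s, during which the arm holds its last target. There are 200 camera calls.

## Task

Pack up my four chisels, the ones with orange grips: lay each one flat in the pocket of the case that is cut to its shape, cutting end at the cutting end of the pocket, right down on the pocket's floor. Their tips are carbide, so set them down and never drop them. The two blue-gripped chisels are another carver's: leave them where they lie.

Things in the scene. Friction and masses are not known exactly. Their poses are not given: they have to be found in the camera images.
- point: Loose stone-carving chisel with an ORANGE grip; octagonal steel stock 13 mm across, about 150 g; tapers to a single sharp point at its cutting end. Lies flat. Origin on its underside below the middle of the painted grip (x -45 to +34 mm), where it balances: grasp there across y. x points to the cutting end (x = +88 mm; struck end x = -67 mm), z up.
- flat: Loose stone-carving chisel with an ORANGE grip; octagonal steel stock 13 mm across, about 160 g; flares to a plain straight cutting edge 22 mm wide. Lies flat. Origin on its underside below the middle of the painted grip (x -45 to +34 mm), where it balances: grasp there across y. x points to the cutting end (x = +88 mm; struck end x = -67 mm), z up.
- claw: Loose stone-carving chisel with an ORANGE grip; octagonal steel stock 13 mm across, about 170 g; flares to three separate teeth, 34 mm wide in all. Lies flat. Origin on its underside below the middle of the painted grip (x -45 to +34 mm), where it balances: grasp there across y. x points to the cutting end (x = +88 mm; struck end x = -67 mm), z up.
- pitcher: Loose stone-carving chisel with an ORANGE grip; octagonal steel stock 18 mm across, about 360 g; flares to a thick blunt head 46 mm wide. Lies flat. Origin on its underside below the middle of the painted grip (x -45 to +34 mm), where it balances: grasp there across y. x points to the cutting end (x = +88 mm; struck end x = -67 mm), z up.
- pocket_point: Pocket for the point: plywood insert, fixed, 185 x 80 x 19 mm in the case (rim 30 mm up), one of four side by side; recess 14 mm deep, 8 mm larger all round than the tool's outline; tool's shape in white on its dark floor (z = 5 mm). Origin on the underside, below where the tool's origin belongs; x to the cutting end. Open to the floor over the full width from x = -30 to +30 mm, for fingers.
- pocket_flat: Pocket for the flat: plywood insert, fixed, 185 x 80 x 19 mm in the case (rim 30 mm up), one of four side by side; recess 14 mm deep, 8 mm larger all round than the tool's outline; tool's shape in white on its dark floor (z = 5 mm). Origin on the underside, below where the tool's origin belongs; x to the cutting end. Open to the floor over the full width from x = -30 to +30 mm, for fingers.
- pocket_claw: Pocket for the claw: plywood insert, fixed, 185 x 80 x 19 mm in the case (rim 30 mm up), one of four side by side; recess 14 mm deep, 8 mm larger all round than the tool's outline; tool's shape in white on its dark floor (z = 5 mm). Origin on the underside, below where the tool's origin belongs; x to the cutting end. Open to the floor over the full width from x = -30 to +30 mm, for fingers.
- pocket_pitcher: Pocket for the pitcher: plywood insert, fixed, 185 x 80 x 19 mm in the case (rim 30 mm up), one of four side by side; recess 14 mm deep, 8 mm larger all round than the tool's outline; tool's shape in white on its dark floor (z = 5 mm). Origin on the underside, below where the tool's origin belongs; x to the cutting end. Open to the floor over the full width from x = -30 to +30 mm, for fingers.
- blue_flat: Another carver's flat chisel: same shape and size as the orange flat chisel (flares to a plain straight cutting edge 22 mm wide; stock 13 mm), but with a BLUE painted grip. Loose; stays where it lies. Origin and axes as for the others.
- blue_claw: Another carver's claw chisel: same shape and size as the orange claw chisel (flares to three separate teeth, 34 mm wide in all; stock 13 mm), but with a BLUE painted grip. Loose; stays where it lies. Origin and axes as for the others.

How it is judged:
At the end, for the whole second after the job is handed in: Each orange chisel lies at rest in its own pocket, right way round: origin within 11 mm of the pocket's in x and in y, underside under 11 mm in z (floor at 5 mm), length within 0.15 rad of the pocket's. Both blue chisels are within 20 mm of their starts (x of point in the frame of pocket_point between -0.011 and 0.011 m and y of point in the frame of pocket_point between -0.011 and 0.011 m and z of point in the frame of pocket_point below 0.011 m and angle between the x axis of point and the x axis of pocket_point, either way round below 0.15 rad and linear speed of each of point, flat, claw, pitcher below 0.02 m/s and x of flat in the frame of pocket_flat between -0.011 and 0.011 m and y of flat in the frame of pocket_flat between -0.011 and 0.011 m and z of flat in the frame of pocket_flat below 0.011 m and angle between the x axis of flat and the x axis of pocket_flat, either way round below 0.15 rad and x of claw in the frame of pocket_claw between -0.011 and 0.011 m and y of claw in the frame of pocket_claw between -0.011 and 0.011 m and z of claw in the frame of pocket_claw below 0.011 m and angle between the x axis of claw and the x axis of pocket_claw, either way round below 0.15 rad and x of pitcher in the frame of pocket_pitcher between -0.011 and 0.011 m and y of pitcher in the frame of pocket_pitcher between -0.011 and 0.011 m and z of pitcher in the frame of pocket_pitcher below 0.011 m and angle between the x axis of pitcher and the x axis of pocket_pitcher, either way round below 0.15 rad and distance of each of blue_flat, blue_claw from where it was at the start of the episode below 0.02 m); the robot touches nothing.
It fails at once if an orange chisel is dropped: out of the fingers and moving faster than 0.7 m/s (a fall of some 25 mm) ((linear speed of point above 0.7 m/s and contact force between the fingers and point below 0.2 N) or (linear speed of flat above 0.7 m/s and contact force between the fingers and flat below 0.2 N) or (linear speed of claw above 0.7 m/s and contact force between the fingers and claw below 0.2 N) or (linear speed of pitcher above 0.7 m/s and contact force between the fingers and pitcher below 0.2 N)).
It fails at once if a blue chisel is shifted by more than 20 mm (distance of any of blue_flat, blue_claw from where it was at the start of the episode above 0.02 m).
It also fails if it takes over 99 s, if anything falls off the work surface, if the arm or the gripper's body presses on something with over 40 N, if the wrist force passes 120 N, or if a joint passes its speed limit or range.

## Working session

There is one attempt and no reset: what is moved stays moved. The work goes in short steps, Python scripts to look and compute and a tool call to move; the robot and the scene stay as the last step left them, time stands still between calls to the robot, and variables do not carry over. Pictures are saved under pics/ and viewed, at most 14 in all, crops included, and the job is handed in when it is done.

Besides the shell and the picture viewer there is one more tool, called after "Request:" by a JSON object that holds its "api" and its "payload", one argument or row to a line. servo_tool: Moves the arm, as the interface text tells. Its arguments: {"type":"object","properties":{"xyz":{"type":"array"},"dr":{"type":"array"},"hand":{"type":"number"}},"required":["xyz","dr"]}

```bash
mkdir -p pics; ls; python3 - <<'E'
from plant import ctrl
import cv2
o=ctrl.get_obs(); print({k:(v if not hasattr(v,'round') else v) for k,v in o.items()})
for n in("top","scene"):
    p=ctrl.snapshot(n); cv2.imwrite(f"pics/{n}0.png",p["pixels"][:,:,::-1]); print(n,p["intrinsics"],p["k1"],p["R"],p["t"])
p=ctrl.snapshot("wrist"); print(p["T_tool_cam"])
E
```

```text
pics
{'time_s': 0.0, 'joints': array([ 1.62771090e+00,  4.08167935e-02,  8.38200157e-02, -4.95432440e-04,
       -1.61549145e+00, -3.33695264e-01]), 'joint_vel': array([-0.00148427, -0.00011083, -0.0010916 , -0.00157766,  0.00061996,
        0.00042683]), 'joint_torque': array([ 9.37658624e-04, -3.68213582e+01,  3.47404611e+01,  6.93169355e+00,
       -5.45121700e-03, -2.96239406e-06]), 'eef_pos': array([0.16376847, 0.57683258, 0.20487491]), 'tool_rot': array([ 3.10982262e+00, -4.33103669e-01, -2.46802761e-04]), 'ft_force': array([ 0.41090571,  0.52212976, -0.65831641]), 'ft_torque': array([ 0.03019081, -0.00423257, -0.01254527]), 'finger_force': 0.0, 'grip_width': 0.08560103108852249}
top [[450.71016237   0.         317.81730382]
 [  0.         450.71016237 200.62049748]
 [  0.           0.           1.        ]] -0.00482783891547201 [[ 0.02493396 -0.99966113  0.00747818]
 [-0.98594543 -0.02582662 -0.1650594 ]
 [ 0.1651966  -0.00325749 -0.98625528]] [-0.06338901  0.53561166  1.04871166]
scene [[487.14443377   0.         317.95465058]
 [  0.         487.14443377 202.20093227]
 [  0.           0.           1.        ]] -0.07496335000283953 [[ 0.68931021  0.72446404  0.00181378]
 [ 0.53417154 -0.50655699 -0.67680188]
 [-0.48939984  0.46749531 -0.73616298]] [-0.32140387 -0.27418957  1.58760622]
[[ 2.01394146e-04 -9.48835165e-01 -3.15771736e-01  8.16332702e-02]
 [ 9.99999976e-01  1.65009446e-04  1.41961332e-04 -4.16585748e-05]
 [-8.25925847e-05 -3.15771758e-01  9.48835176e-01 -1.69424976e-01]
 [ 0.00000000e+00  0.00000000e+00  0.00000000e+00  1.00000000e+00]]
```

View pics/top0.png

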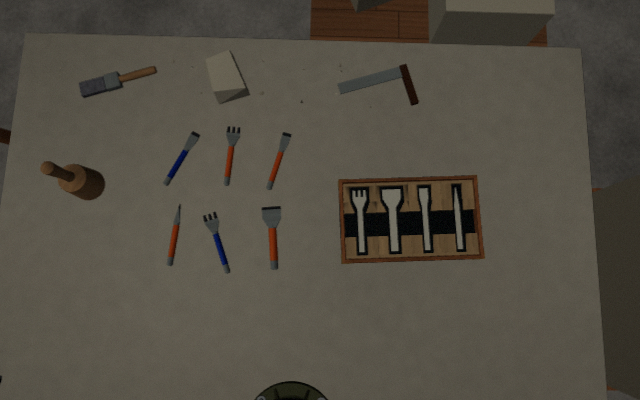

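View pics/scene0.png

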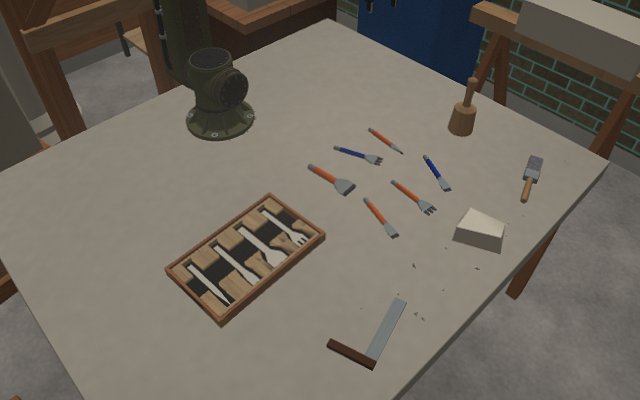

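The top view shows six chisels at about (173,235) point, (230,155) claw, (279,160) flat and (272,237) pitcher in orange, with blue at (181,158) and (217,241). All cutting ends face away from the robot. The case is at (410,220), with pockets left to right: claw, pitcher, flat, point.

```bash
cat > h.py <<'E'
import numpy as np, cv2
from scipy.spatial.transform import Rotation as Ro
from plant import ctrl
def cam(p,obs=None):
    if "R" in p: return np.array(p["R"]),np.array(p["t"])
    T=np.eye(4);T[:3,:3]=Ro.from_rotvec(obs["tool_rot"]).as_matrix();T[:3,3]=obs["eef_pos"]
    M=np.linalg.inv(T@np.array(p["T_tool_cam"]));return M[:3,:3],M[:3,3]
def toplane(uv,p,z,obs=None):
    R,t=cam(p,obs);D=np.array([p["k1"],0,0,0,0.])
    n=cv2.undistortPoints(np.array(uv,float).reshape(-1,1,2),p["intrinsics"],D)[:,0]
    d=np.c_[n,np.ones(len(n))]@R; c=-R.T@t
    return (c+d*((z-c[2])/d[:,2])[:,None])[:,:2]
def pts(m): return np.argwhere(m)[:,::-1]
def axis(P,tip=True):
    c=P.mean(0);u=np.linalg.svd(P-c,full_matrices=False)[2][0]
    return c,u*np.sign(u[0])     # cutting ends all face +x
def pose(P,l=-.067,r=.088):
    """ends of the outline along its axis -> origin, yaw, length"""
    c,u=axis(P);s=(P-c)@u;a,b=s.min(),s.max();return c+u*((a-l)+(b-r))/2,np.arctan2(u[1],u[0]),b-a
def grip(p,m,col,z,obs=None):
    hsv=cv2.cvtColor(p["pixels"],cv2.COLOR_RGB2HSV).astype(int);H=hsv[...,0]
    k=(hsv[...,1]>120)&((H<15)|(H>170) if col=="o" else (H>100)&(H<135))&cv2.dilate(m.astype(np.uint8),np.ones((5,5)))>0
    P=toplane(pts(k),p,z,obs);c,u=axis(P);s=(P-c)@u;return c+u*((s.min()+s.max())/2+.0055),np.arctan2(u[1],u[0]),s.max()-s.min()
def move(goal,yaw):
    """shift in the tool frame AFTER turning, in units; turn in units about tool z"""
    o=ctrl.get_obs();R=Ro.from_rotvec(o["tool_rot"]).as_matrix();cur=np.arctan2(R[1,0],R[0,0])
    d=(yaw-cur+np.pi/2)%np.pi-np.pi/2
    Rn=np.array([[np.cos(yaw),np.sin(yaw),0],[np.sin(yaw),-np.cos(yaw),0],[0,0,-1]])
    print("pos",o["eef_pos"].round(4),"yaw",round(cur,3),"tilt",R[:2,2].round(3),"xyz units",(Rn.T@(np.array(goal)-o["eef_pos"])/.05).round(2),"turn units z",round(-np.degrees(d)/6,2))
E
python3 - <<'E'
from h import *
p=ctrl.snapshot("top")
for n in "point flat claw pitcher blue_flat blue_claw".split():
    for s in ctrl.silhouettes(p,n)[:2]:
        m=s["pixels"];z=.009 if n=="pitcher" else .0065
        g=grip(p,m,"b" if "blue" in n else "o",z) 
        print(n,round(s["score"],2),np.round(s["extent"],0),[np.round(x,3) for x in pose(toplane(pts(m),p,z))],"grip",[np.round(x,3) for x in g])
for n in "point flat claw pitcher".split():
    for s in ctrl.silhouettes(p,"pocket_"+n)[:2]:
        m=s["pixels"];w=m&(p["pixels"].min(2)>110)
        print("pocket",n,round(s["score"],2),np.round(s["extent"],0),"outline",toplane(pts(m),p,.019).mean(0).round(3),"white",w.sum(),[np.round(x,3) for x in pose(toplane(pts(w),p,.005))] if w.sum()>9 else 0)
E
```

```text
point 0.71 [174. 238.  18.  65.] [array([0.437, 0.305]), np.float64(-0.088), np.float64(0.147)] grip [array([0.44 , 0.305]), np.float64(-0.103), np.float64(0.079)]
flat 0.91 [279. 162.  21.  55.] [array([0.634, 0.059]), np.float64(-0.284), np.float64(0.15)] grip [array([0.635, 0.058]), np.float64(-0.274), np.float64(0.08)]
claw 0.65 [231. 154.  15.  60.] [array([0.643, 0.179]), np.float64(-0.073), np.float64(0.152)] grip [array([0.645, 0.179]), np.float64(-0.073), np.float64(0.08)]
pitcher 0.88 [272. 238.  18.  66.] [array([0.438, 0.059]), np.float64(0.097), np.float64(0.156)] grip [array([0.438, 0.059]), np.float64(0.102), np.float64(0.08)]
blue_flat 0.56 [182. 157.  36.  55.] [array([0.635, 0.308]), np.float64(-0.465), np.float64(0.151)] grip [array([0.635, 0.307]), np.float64(-0.467), np.float64(0.079)]
blue_claw 0.61 [216. 243.  28.  54.] [array([0.421, 0.191]), np.float64(0.367), np.float64(0.152)] grip [array([0.423, 0.191]), np.float64(0.371), np.float64(0.079)]
pocket point 0.72 [459. 219.  40.  74.] outline [ 0.509 -0.397] white 0 0
pocket flat 0.57 [430. 219.  42.  77.] outline [ 0.504 -0.317] white 0 0
pocket pitcher 0.78 [393. 220.  41.  80.] outline [ 0.499 -0.236] white 0 0
```

```bash
python3 - <<'E'
from h import *
p=ctrl.snapshot("top")
hsv=cv2.cvtColor(p["pixels"],cv2.COLOR_RGB2HSV).astype(int)
print(hsv[210:240,425][:3],hsv[200,445],hsv[222,410])
w=((hsv[...,1]<60)&(hsv[...,2]>110)).astype(np.uint8); w[:183]=0;w[257:]=0;w[:,:347]=0;w[:,473:]=0
n,L,st,_=cv2.connectedComponentsWithStats(w)
for i in range(1,n):
    if st[i,4]>60: print(st[i],[np.round(x,3) for x in pose(toplane(pts(L==i),p,.005))])
move((.438,.059,.15),.1); move((.643,.059,.15),-.28)
E
```

```text
[[ 24  34 114]
 [ 24  36 112]
 [ 28  32 111]] [ 18 124  84] [ 90 170   6]
[420 189  10  61 247] [array([ 0.495, -0.321]), np.float64(0.059), np.float64(0.152)]
[354 191  12  61 266] [array([ 0.485, -0.158]), np.float64(0.055), np.float64(0.151)]
[383 190  17  61 473] [array([ 0.49 , -0.239]), np.float64(0.056), np.float64(0.152)]
[455 197   7  52 154] [array([ 0.487, -0.403]), np.float64(0.057), np.float64(0.128)]
pos [0.1639 0.5771 0.2059] yaw -0.277 tilt [ 0. -0.] xyz units [ 4.42 10.86  1.12] turn units z -3.6
pos [0.1639 0.5771 0.2059] yaw -0.277 tilt [ 0. -0.] xyz units [12.07  7.31  1.12] turn units z 0.03
```

Request:
{"api": "servo_tool", "payload": {
  "xyz": [
    [0.8,0.49,0.08],
    [0.8,0.49,0.08],
    [0.8,0.49,0.08],
    [0.8,0.49,0.08],
    [0.8,0.49,0.08],
    [0.8,0.49,0.08],
    [0.8,0.49,0.08],
    [0.8,0.49,0.08],
    [0.8,0.49,0.08],
    [0.8,0.49,0.08],
    [0.8,0.49,0.08],
    [0.8,0.49,0.08]
  ],
  "dr": [
    [0,0,0],
    [0,0,0],
    [0,0,0],
    [0,0,0],
    [0,0,0],
    [0,0,0],
    [0,0,0],
    [0,0,0],
    [0,0,0],
    [0,0,0],
    [0,0,0],
    [0,0,0]
  ],
  "hand": 0.2
}}

```text
time_s: 1.95
eef_pos: [0.5465, 0.1615, 0.158]
tool_rot: [-3.111, 0.433, -0.001]
ft_force: [0.6, 1.1, 0.2]
grip_width: 0.0514
finger_force: 0.0
```

Request:
{"api": "servo_tool", "payload": {
  "xyz": [
    [0.8,0.49,0.08],
    [0.8,0.49,0.04],
    [0.73,0.45,0.04],
    [0,0,0],
    [0,0,0]
  ],
  "dr": [
    [0,0,0],
    [0,0,0],
    [0,0,0],
    [0,0,0],
    [0,0,0]
  ]
}}

```text
time_s: 2.45
eef_pos: [0.6381, 0.0615, 0.1491]
tool_rot: [3.11, -0.437, -0.002]
ft_force: [-0.7, 0.3, 0.5]
grip_width: 0.0511
finger_force: 0.0
```

```bash
cat > look.py <<'E'
import sys
from h import *
n,x,y,a=sys.argv[1],*map(float,sys.argv[2:5])   # name and pose from the top view
z=.009 if n=="pitcher" else .0065
o=ctrl.get_obs();p=ctrl.snapshot("wrist")
print("width",o["grip_width"],"t",o["time_s"])
if len(sys.argv)>5: cv2.imwrite("pics/"+sys.argv[5]+".png",p["pixels"][:,:,::-1])
x0=np.array([x,y]);best=None
for s in ctrl.silhouettes(p,n):
    g=grip(p,s["pixels"],"o",z,o)
    print(n,round(s["score"],2),[np.round(v,4) for v in g])
    if best is None and np.hypot(*(g[0]-x0))<.03: best=g
if best: move((*best[0],.0035),best[1])
E
python3 look.py flat .635 .058 -.28 w1
```

```text
width 0.05114405397987582 t 2.45
flat 0.92 [array([0.6323, 0.0588]), np.float64(-0.2808), np.float64(0.0804)]
pos [0.6376 0.0631 0.1501] yaw -0.276 tilt [0. 0.] xyz units [-0.08  0.11  2.93] turn units z 0.04
```

View pics/w1.png

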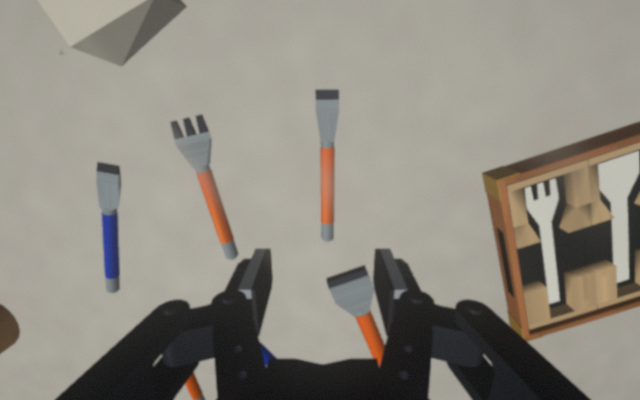

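The flat sits centred between the fingers (grip at about (327,190), edge toward +x), and the two cameras agree to 3 mm.

Request:
{"api": "servo_tool", "payload": {
  "xyz": [
    [-0.04,0.05,0.7],
    [-0.04,0.06,0.7],
    [0,0,0.6],
    [0,0,0.5],
    [0,0,0.3],
    [0,0,0.1],
    [0,0,0]
  ],
  "dr": [
    [0,0,0],
    [0,0,0],
    [0,0,0],
    [0,0,0],
    [0,0,0],
    [0,0,0],
    [0,0,0]
  ]
}}

```text
time_s: 3.25
eef_pos: [0.6326, 0.0588, 0.0054]
tool_rot: [3.112, -0.432, 0.001]
ft_force: [-0.4, -0.4, 0.9]
grip_width: 0.0516
finger_force: 0.0
```

Request:
{"api": "servo_tool", "payload": {
  "xyz": [
    [0,0,0],
    [0,0,0],
    [0,0,0],
    [0,0,0],
    [0,0,0],
    [0,0,0],
    [0,0,0]
  ],
  "dr": [
    [0,0,0],
    [0,0,0],
    [0,0,0],
    [0,0,0],
    [0,0,0],
    [0,0,0],
    [0,0,0]
  ],
  "hand": -1
}}

```text
time_s: 3.95
eef_pos: [0.6325, 0.0583, 0.0049]
tool_rot: [3.111, -0.433, -0.0]
ft_force: [-1.1, 0.5, 0.3]
grip_width: -0.0001
finger_force: 0.0
```

```bash
python3 look.py flat .635 .058 -.28 w2
```

```text
width -0.00013506447550915316 t 3.95
flat 0.56 [array([0.6522, 0.0533]), np.float64(-0.2436), np.float64(0.0377)]
pos [0.6325 0.0583 0.0049] yaw -0.277 tilt [-0. -0.] xyz units [0.41 0.   0.03] turn units z -0.32
```

View pics/w2.png

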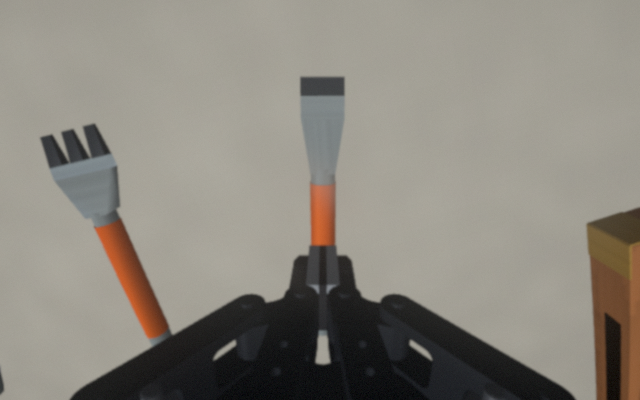

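The flat still lies along the finger centre line (grip at (322,215)), but whether the fingers straddle it is unclear, so I'm zooming in.

```bash
python3 - <<'E'
import cv2
a=cv2.imread("pics/w2.png")[170:400,220:430]; cv2.imwrite("pics/w2z.png",cv2.convertScaleAbs(cv2.resize(a,None,fx=2.6,fy=2.6,interpolation=cv2.INTER_CUBIC),alpha=2,beta=20))
from h import *
p=ctrl.snapshot("wrist");T=np.linalg.inv(np.array(p["T_tool_cam"]))
for q in [(0,0,0),(0,.0065,0),(0,0,-.019),(0,0,-.013)]:
    c=T@np.array([*q,1]);print(q,(p["intrinsics"]@(c[:3]/c[2]))[:2])
E
```

```text
(0, 0, 0) [322.36940967 238.65190612]
(0, 0.0065, 0) [333.37278153 238.65353244]
(0, 0, -0.019) [322.37474095 254.23375926]
(0, 0, -0.013) [322.37293818 248.96475221]
```

View pics/w2z.png

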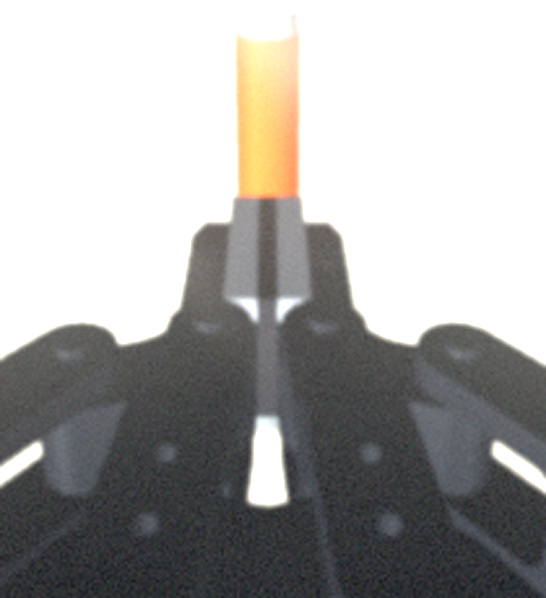

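The fingers are shut above the chisel, so the tips reach less far than I assumed. I'll reopen and feel downward for the table.

Request:
{"api": "servo_tool", "payload": {
  "xyz": [
    [0,0,0],
    [0,0,0],
    [0,0,0],
    [0,0,0],
    [0,0,0.04],
    [0,0,0.04],
    [0,0,0.04],
    [0,0,0]
  ],
  "dr": [
    [0,0,0],
    [0,0,0],
    [0,0,0],
    [0,0,0],
    [0,0,0],
    [0,0,0],
    [0,0,0],
    [0,0,0]
  ],
  "hand": -0.4
}}

```text
time_s: 4.9
eef_pos: [0.6322, 0.0582, -0.0017]
tool_rot: [3.111, -0.434, -0.001]
ft_force: [-1.0, 0.0, 0.7]
grip_width: 0.0257
finger_force: 0.0
```

Request:
{"api": "servo_tool", "payload": {
  "xyz": [
    [0,0,0],
    [0,0,0],
    [0,0,0],
    [0,0,0],
    [0,0,0],
    [0,0,0]
  ],
  "dr": [
    [0,0,0],
    [0,0,0],
    [0,0,0],
    [0,0,0],
    [0,0,0],
    [0,0,0]
  ],
  "hand": -1
}}

```text
time_s: 5.5
eef_pos: [0.6325, 0.0583, -0.0011]
tool_rot: [3.111, -0.433, 0.0]
ft_force: [0.2, -0.3, 0.5]
grip_width: 0.0001
finger_force: 0.0
```

```bash
python3 look.py flat .635 .058 -.28 w3
```

```text
width 0.0001255661248429415 t 5.5
flat 0.9 [array([0.6536, 0.0527]), np.float64(-0.2422), np.float64(0.0347)]
pos [ 0.6325  0.0583 -0.0011] yaw -0.277 tilt [-0. -0.] xyz units [ 0.44  0.01 -0.09] turn units z -0.33
```

Request:
{"api": "servo_tool", "payload": {
  "xyz": [
    [0,0,0],
    [0,0,0],
    [0,0,0],
    [0,0,0.05],
    [0,0,0.05],
    [0,0,0]
  ],
  "dr": [
    [0,0,0],
    [0,0,0],
    [0,0,0],
    [0,0,0],
    [0,0,0],
    [0,0,0]
  ],
  "hand": -0.4
}}

```text
time_s: 6.2
eef_pos: [0.6321, 0.0583, -0.0068]
tool_rot: [3.111, -0.433, -0.002]
ft_force: [-0.6, 0.6, 0.0]
grip_width: 0.0258
finger_force: 0.0
```

Request:
{"api": "servo_tool", "payload": {
  "xyz": [
    [0,0,0.05],
    [0,0,0.0]
  ],
  "dr": [
    [0,0,0],
    [0,0,0]
  ]
}}

```text
time_s: 6.4
eef_pos: [0.6323, 0.0583, -0.0091]
tool_rot: [3.111, -0.433, -0.001]
ft_force: [1.7, -0.7, 0.2]
grip_width: 0.0261
finger_force: 0.0
```

Request:
{"api": "servo_tool", "payload": {
  "xyz": [
    [0,0,0.05],
    [0,0,0.0]
  ],
  "dr": [
    [0,0,0],
    [0,0,0]
  ]
}}

```text
time_s: 6.6
eef_pos: [0.6323, 0.0583, -0.0115]
tool_rot: [3.111, -0.433, -0.001]
ft_force: [0.3, 0.2, -0.5]
grip_width: 0.0259
finger_force: 0.0
```

Request:
{"api": "servo_tool", "payload": {
  "xyz": [
    [0,0,0.05],
    [0,0,0.0]
  ],
  "dr": [
    [0,0,0],
    [0,0,0]
  ]
}}

```text
time_s: 6.8
eef_pos: [0.6323, 0.0583, -0.014]
tool_rot: [3.111, -0.433, -0.001]
ft_force: [-0.2, 0.1, 0.1]
grip_width: 0.0258
finger_force: 0.0
```

Request:
{"api": "servo_tool", "payload": {
  "xyz": [
    [0,0,0],
    [0,0,0],
    [0,0,0],
    [0,0,0],
    [0,0,0]
  ],
  "dr": [
    [0,0,0],
    [0,0,0],
    [0,0,0],
    [0,0,0],
    [0,0,0]
  ],
  "hand": -1
}}

```text
time_s: 7.3
eef_pos: [0.6325, 0.0583, -0.0134]
tool_rot: [3.111, -0.433, 0.0]
ft_force: [-1.0, -0.3, 1.1]
grip_width: 0.0088
finger_force: 58.8
```

The grip only caught the top chamfer at 8.8 mm wide, so the pads end about 25 mm above the stated TCP. I'll go 7 mm lower.

Request:
{"api": "servo_tool", "payload": {
  "xyz": [
    [0,0,0],
    [0,0,0],
    [0,0,0],
    [0,0,0.05],
    [0,0,0.05],
    [0,0,0.04],
    [0,0,0]
  ],
  "dr": [
    [0,0,0],
    [0,0,0],
    [0,0,0],
    [0,0,0],
    [0,0,0],
    [0,0,0],
    [0,0,0]
  ],
  "hand": -0.4
}}

```text
time_s: 8.0
eef_pos: [0.6322, 0.0582, -0.0212]
tool_rot: [3.111, -0.433, -0.001]
ft_force: [0.4, 0.5, -0.3]
grip_width: 0.0252
finger_force: 0.0
```

Request:
{"api": "servo_tool", "payload": {
  "xyz": [
    [0,0,0],
    [0,0,0],
    [0,0,0],
    [0,0,0],
    [0,0,0]
  ],
  "dr": [
    [0,0,0],
    [0,0,0],
    [0,0,0],
    [0,0,0],
    [0,0,0]
  ],
  "hand": -1
}}

```text
time_s: 8.5
eef_pos: [0.6326, 0.0584, -0.0204]
tool_rot: [3.112, -0.433, 0.0]
ft_force: [0.2, 0.2, 0.8]
grip_width: 0.011
finger_force: 61.1
```

Request:
{"api": "servo_tool", "payload": {
  "xyz": [
    [0,0,0],
    [0,0,0],
    [0,0,0],
    [0,0,0.04],
    [0,0,0.04],
    [0,0,0]
  ],
  "dr": [
    [0,0,0],
    [0,0,0],
    [0,0,0],
    [0,0,0],
    [0,0,0],
    [0,0,0]
  ],
  "hand": -0.4
}}

```text
time_s: 9.1
eef_pos: [0.6322, 0.0582, -0.0251]
tool_rot: [3.111, -0.433, -0.001]
ft_force: [-0.2, 0.0, -0.6]
grip_width: 0.0254
finger_force: 0.0
```

Request:
{"api": "servo_tool", "payload": {
  "xyz": [
    [0,0,0],
    [0,0,0],
    [0,0,0],
    [0,0,0],
    [0,0,0]
  ],
  "dr": [
    [0,0,0],
    [0,0,0],
    [0,0,0],
    [0,0,0],
    [0,0,0]
  ],
  "hand": -1
}}

```text
time_s: 9.6
eef_pos: [0.6325, 0.0584, -0.0245]
tool_rot: [3.112, -0.433, 0.0]
ft_force: [-0.5, 0.5, -0.2]
grip_width: 0.0113
finger_force: 62.4
```

```bash
python3 look.py flat .635 .058 -.28 w4
```

```text
width 0.011289362299795136 t 9.6
flat 0.59 [array([0.6297, 0.0593]), np.float64(-0.2743), np.float64(0.0843)]
flat 0.42 [array([0.6444, 0.1798]), np.float64(-0.0919), np.float64(0.0778)]
pos [ 0.6325  0.0584 -0.0245] yaw -0.277 tilt [ 0. -0.] xyz units [-0.06 -0.   -0.56] turn units z -0.02
```

View pics/w4.png

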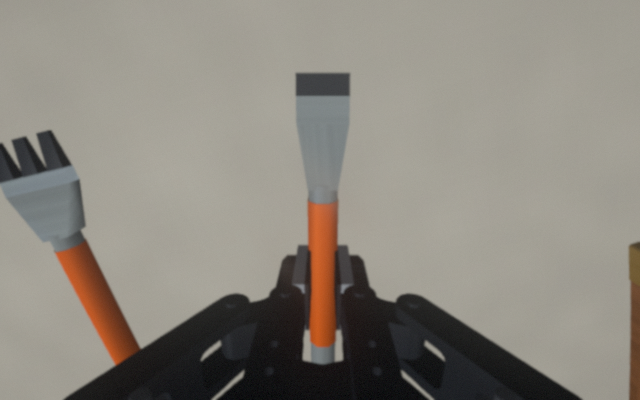

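Now the pads grip the flat's sides (grip at about (322,270), jaws at (300,265) and (345,265)). The working grasp height is TCP z ≈ -0.024. Next I lift and turn.

Request:
{"api": "servo_tool", "payload": {
  "xyz": [
    [0,0,-0.1],
    [0,0,-0.2],
    [0,0,-0.4],
    [0,0,-0.4],
    [0,0,-0.4],
    [0,0,0],
    [0,0,0]
  ],
  "dr": [
    [0,0,0],
    [0,0,0],
    [0,0,-0.8],
    [0,0,-0.8],
    [0,0,-0.8],
    [0,0,-0.8],
    [0,0,0]
  ]
}}

```text
time_s: 10.4
eef_pos: [0.633, 0.0585, 0.0519]
tool_rot: [-3.14, -0.093, -0.003]
ft_force: [-0.7, -0.3, -2.4]
grip_width: 0.0112
finger_force: 62.1
```

```bash
python3 - <<'E'
from h import *
move((.495,-.321,.05),.057)
E
```

```text
pos [0.633  0.0585 0.0519] yaw 0.059 tilt [0.002 0.001] xyz units [-3.19  7.42  0.04] turn units z 0.02
```

Request:
{"api": "servo_tool", "payload": {
  "xyz": [
    [-0.15,0.35,0],
    [-0.32,0.74,0],
    [-0.32,0.74,0],
    [-0.32,0.74,0],
    [-0.32,0.74,0],
    [-0.32,0.74,0],
    [-0.32,0.74,0],
    [-0.32,0.74,0],
    [-0.32,0.74,0],
    [-0.32,0.74,0],
    [-0.16,0.41,0],
    [0,0,0]
  ],
  "dr": [
    [0,0,0],
    [0,0,0],
    [0,0,0],
    [0,0,0],
    [0,0,0],
    [0,0,0],
    [0,0,0],
    [0,0,0],
    [0,0,0],
    [0,0,0],
    [0,0,0],
    [0,0,0]
  ]
}}

```text
time_s: 11.6
eef_pos: [0.4925, -0.324, 0.0498]
tool_rot: [-3.141, -0.082, 0.003]
ft_force: [0.3, 0.3, -1.0]
grip_width: 0.0113
finger_force: 62.1
```

Request:
{"api": "servo_tool", "payload": {
  "xyz": [
    [0,0,0],
    [0,0,0]
  ],
  "dr": [
    [0,0,0],
    [0,0,0]
  ]
}}

```text
time_s: 11.8
eef_pos: [0.4947, -0.3208, 0.0502]
tool_rot: [-3.14, -0.091, 0.001]
ft_force: [1.4, 1.2, -1.1]
grip_width: 0.0113
finger_force: 62.1
```

```bash
python3 - <<'E'
from h import *
o=ctrl.get_obs();p=ctrl.snapshot("wrist");cv2.imwrite("pics/w5.png",p["pixels"][:,:,::-1])
move((.495,-.321,-.0185),.057)
for x in (0,.088): # predicted pixel of the chisel ends' target in the pocket (flat), floor z=5
  for n,q in dict(claw=(.485,-.158),pitcher=(.490,-.239),flat=(.495,-.321),point=(.5,-.402)).items():
    X=np.array([q[0]+x*np.cos(.057),q[1]+x*np.sin(.057),.005]);R,t=cam(p,o);c=R@X+t;print(n,x,(p["intrinsics"]@(c/c[2]))[:2].round(0))
E
```

```text
pos [ 0.495  -0.3206  0.0503] yaw 0.059 tilt [-0.  0.] xyz units [0.   0.01 1.38] turn units z 0.02
claw 0 [ 98. 212.]
pitcher 0 [209. 211.]
flat 0 [322. 211.]
point 0 [434. 211.]
claw 0.088 [67. 83.]
pitcher 0.088 [194.  82.]
flat 0.088 [323.  82.]
point 0.088 [450.  82.]
```

View pics/w5.png

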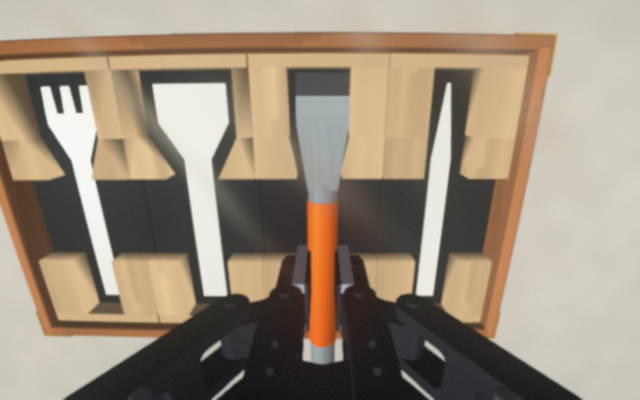

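The flat hangs directly over its pocket. The projected pocket tips match the picture within about 2 px: pitcher (194,82) vs (191,84), point (450,82) vs (448,83). Lowering now.

Request:
{"api": "servo_tool", "payload": {
  "xyz": [
    [0,0,0.3],
    [0,0,0.3],
    [0,0,0.3],
    [0,0,0.2],
    [0,0,0.15],
    [0,0,0.1],
    [0,0,0.03],
    [0,0,0],
    [0,0,0]
  ],
  "dr": [
    [0,0,0],
    [0,0,0],
    [0,0,0],
    [0,0,0],
    [0,0,0],
    [0,0,0],
    [0,0,0],
    [0,0,0],
    [0,0,0]
  ]
}}

```text
time_s: 12.75
eef_pos: [0.4943, -0.3213, -0.0137]
tool_rot: [3.139, 0.093, -0.002]
ft_force: [-16.2, 13.6, 27.3]
grip_width: 0.0112
finger_force: 65.8
```

Request:
{"api": "servo_tool", "payload": {
  "xyz": [
    [0,0,0],
    [0,0,0],
    [0,0,0],
    [0,0,0],
    [0,0,-0.3],
    [0,0,-0.6],
    [0,0,-0.9],
    [0,0,-0.9],
    [0,0,-0.6],
    [0,0,0]
  ],
  "dr": [
    [0,0,0],
    [0,0,0],
    [0,0,0],
    [0,0,0],
    [0,0,0],
    [0,0,0],
    [0,0,0],
    [0,0,0],
    [0,0,0],
    [0,0,0]
  ],
  "hand": -0.4
}}

```text
time_s: 13.75
eef_pos: [0.4973, -0.3228, 0.1537]
tool_rot: [3.135, 0.092, 0.015]
ft_force: [0.2, -0.1, 1.3]
grip_width: 0.0257
finger_force: 0.0
```

```bash
python3 - <<'E'
from h import *
o=ctrl.get_obs();p=ctrl.snapshot("wrist")
for s in ctrl.silhouettes(p,"flat"): print(s["score"],[np.round(v,4) for v in grip(p,s["pixels"],"o",.0115,o)])
move((.643,.178,.10),-.073)
E
```

```text
0.59 [array([ 0.4929, -0.322 ]), np.float64(0.0654), np.float64(0.0823)]
pos [ 0.4955 -0.3213  0.1477] yaw 0.058 tilt [ 0.002 -0.   ] xyz units [  2.21 -10.17   0.95] turn units z 1.25
```

```bash
python3 - <<'E'
from h import *
p=ctrl.snapshot("wrist")
cv2.imwrite("pics/w6.png",cv2.convertScaleAbs(cv2.resize(p["pixels"][60:360,170:470,::-1],None,fx=2,fy=2),alpha=1.3))
E
```

```text
(no output)
```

View pics/w6.png

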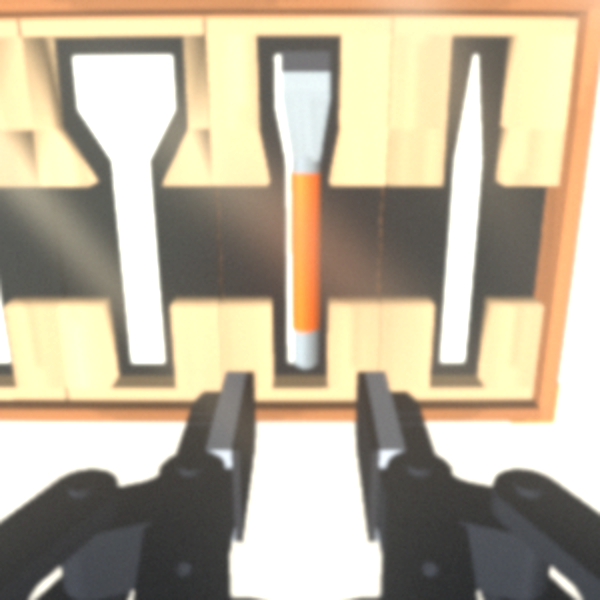

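The flat lies inside its recess (grip at (305,250) in the crop), within about 3 mm sideways. Contact came at TCP z -0.0137, so the case bottom puts the pocket floor at roughly z = 0.010. I'll release there from now on. Next is the claw.

Request:
{"api": "servo_tool", "payload": {
  "xyz": [
    [0,0,0],
    [0,0,0.1],
    [0.22,-0.9,0.1],
    [0.22,-0.92,0.1],
    [0.22,-0.92,0.1],
    [0.22,-0.92,0.1],
    [0.22,-0.92,0.1],
    [0.22,-0.92,0.1],
    [0.22,-0.92,0.1],
    [0.22,-0.92,0.1],
    [0.22,-0.92,0.1],
    [0.22,-0.92,0]
  ],
  "dr": [
    [0,0,0.65],
    [0,0,0.6],
    [0,0,0],
    [0,0,0],
    [0,0,0],
    [0,0,0],
    [0,0,0],
    [0,0,0],
    [0,0,0],
    [0,0,0],
    [0,0,0],
    [0,0,0]
  ],
  "hand": 0
}}

```text
time_s: 15.1
eef_pos: [0.6369, 0.1301, 0.0936]
tool_rot: [3.138, -0.114, -0.006]
ft_force: [-0.0, -0.6, -0.2]
grip_width: 0.0424
finger_force: 0.0
```

Request:
{"api": "servo_tool", "payload": {
  "xyz": [
    [0,-0.95,0],
    [0,0,0],
    [0,0,0]
  ],
  "dr": [
    [0,0,0],
    [0,0,0],
    [0,0,0]
  ]
}}

```text
time_s: 15.4
eef_pos: [0.6404, 0.1767, 0.0942]
tool_rot: [3.138, -0.111, -0.005]
ft_force: [0.3, -0.5, -1.3]
grip_width: 0.0425
finger_force: 0.0
```

```bash
sed -i 's/,.0035),best/,-.024),best/' look.py; python3 look.py claw .645 .179 -.073
```

```text
width 0.04248054363271217 t 15.4
claw 0.63 [array([0.6414, 0.1787]), np.float64(-0.0675), np.float64(0.0806)]
pos [0.6409 0.175  0.0954] yaw -0.073 tilt [-0.002 -0.001] xyz units [ 0.   -0.08  2.39] turn units z -0.05
```

Request:
{"api": "servo_tool", "payload": {
  "xyz": [
    [0.02,-0.04,0.5],
    [0.02,-0.04,0.6],
    [0,0,0.5],
    [0,0,0.4],
    [0,0,0.25],
    [0,0,0.13],
    [0,0,0],
    [0,0,0]
  ],
  "dr": [
    [0,0,0],
    [0,0,0],
    [0,0,0],
    [0,0,0],
    [0,0,0],
    [0,0,0],
    [0,0,0],
    [0,0,0]
  ]
}}

```text
time_s: 16.3
eef_pos: [0.6444, 0.1797, -0.0213]
tool_rot: [-3.139, 0.114, -0.003]
ft_force: [-1.0, 0.4, 0.2]
grip_width: 0.0428
finger_force: 0.0
```

Request:
{"api": "servo_tool", "payload": {
  "xyz": [
    [0,0,0],
    [0,0,0],
    [0,0,0],
    [0,0,0],
    [0,0,0],
    [0,0,0]
  ],
  "dr": [
    [0,0,0],
    [0,0,0],
    [0,0,0],
    [0,0,0],
    [0,0,0],
    [0,0,0]
  ],
  "hand": -1
}}

```text
time_s: 16.9
eef_pos: [0.6442, 0.1799, -0.0213]
tool_rot: [-3.139, 0.114, -0.002]
ft_force: [-2.0, -0.1, 6.0]
grip_width: 0.0112
finger_force: 61.2
```

Request:
{"api": "servo_tool", "payload": {
  "xyz": [
    [0,0,-0.1],
    [0,0,-0.2],
    [0,0,-0.4],
    [0,0,-0.4],
    [0,0,-0.4],
    [0,0,0],
    [0,0,0]
  ],
  "dr": [
    [0,0,0],
    [0,0,0],
    [0,0,-0.4],
    [0,0,-0.4],
    [0,0,-0.45],
    [0,0,0],
    [0,0,0]
  ]
}}

```text
time_s: 17.6
eef_pos: [0.6434, 0.1799, 0.0521]
tool_rot: [-3.14, -0.089, 0.0]
ft_force: [0.1, 0.1, -3.2]
grip_width: 0.0109
finger_force: 60.4
```

```bash
python3 - <<'E'
from h import *
move((.485,-.159,.05),.057)
E
```

```text
pos [0.6434 0.1799 0.0521] yaw 0.057 tilt [-0.     0.001] xyz units [-3.55  6.59  0.04] turn units z -0.0
```

Request:
{"api": "servo_tool", "payload": {
  "xyz": [
    [-0.2,0.35,0],
    [-0.35,0.66,0],
    [-0.35,0.66,0],
    [-0.35,0.66,0],
    [-0.35,0.66,0],
    [-0.35,0.66,0],
    [-0.35,0.66,0],
    [-0.35,0.66,0],
    [-0.35,0.66,0],
    [-0.35,0.66,0],
    [-0.18,0.3,0],
    [0,0,0]
  ],
  "dr": [
    [0,0,0],
    [0,0,0],
    [0,0,0],
    [0,0,0],
    [0,0,0],
    [0,0,0],
    [0,0,0],
    [0,0,0],
    [0,0,0],
    [0,0,0],
    [0,0,0],
    [0,0,0]
  ]
}}

```text
time_s: 18.8
eef_pos: [0.4847, -0.1611, 0.0508]
tool_rot: [-3.14, -0.085, 0.004]
ft_force: [1.2, 0.4, -2.2]
grip_width: 0.0107
finger_force: 60.3
```

Request:
{"api": "servo_tool", "payload": {
  "xyz": [
    [0,0,0],
    [0,0,0],
    [0,0,0]
  ],
  "dr": [
    [0,0,0],
    [0,0,0],
    [0,0,0]
  ]
}}

```text
time_s: 19.1
eef_pos: [0.4868, -0.1588, 0.052]
tool_rot: [-3.14, -0.093, 0.001]
ft_force: [-0.9, -0.9, -2.0]
grip_width: 0.011
finger_force: 60.3
```

```bash
cat > held.py <<'E'
import sys
from h import *
n=sys.argv[1];h=float(sys.argv[2]);g=np.array([float(v) for v in sys.argv[3:5]])  # tool, its underside's height below/above TCP, pocket
o=ctrl.get_obs();p=ctrl.snapshot("wrist")
z=o["eef_pos"][2]+h+(.009 if n=="pitcher" else .0065)
for s in ctrl.silhouettes(p,n):
    q=grip(p,s["pixels"],"o",z,o);print(round(s["score"],2),"held",[np.round(v,4) for v in q],"rel tcp",(q[0]-o["eef_pos"][:2]).round(4))
move((*g,.0105-h),.057)
if len(sys.argv)>5: cv2.imwrite("pics/"+sys.argv[5]+".png",p["pixels"][:,:,::-1])
E
python3 held.py claw .0213 .485 -.159 w7
```

```text
Traceback (most recent call last):
  File "held.py", line 7, in <module>
    q=grip(p,s["pixels"],"o",z,o);print(round(s["score"],2),"held",[np.round(v,4) for v in q],"rel tcp",(q[0]-o["eef_pos"][:2]).round(4))
  File "h.py", line 23, in grip
    P=toplane(pts(k),p,z,obs);c,u=axis(P);s=(P-c)@u;return c+u*((s.min()+s.max())/2+.0055),np.arctan2(u[1],u[0]),s.max()-s.min()
  File "h.py", line 10, in toplane
    n=cv2.undistortPoints(np.array(uv,float).reshape(-1,1,2),p["intrinsics"],D)[:,0]
      ~~~~~~~~~~~~~~~~~~~^^^^^^^^^^^^^^^^^^^^^^^^^^^^^^^^^^^^^^^^^^^^^^^^^^^^^^
cv2.error: OpenCV(4.12.0) /io/opencv/modules/calib3d/src/undistort.dispatch.cpp:347: error: (-215:Assertion failed) CV_IS_MAT(_src) && CV_IS_MAT(_dst) && (_src->rows == 1 || _src->cols == 1) && (_dst->rows == 1 || _dst->cols == 1) && _src->cols + _src->rows - 1 == _dst->rows + _dst->cols - 1 && (CV_MAT_TYPE(_src->type) == CV_32FC2 || CV_MAT_TYPE(_src->type) == CV_64FC2) && (CV_MAT_TYPE(_dst->type) == CV_32FC2 || CV_MAT_TYPE(_dst->type) == CV_64FC2) in function 'cvUndistortPointsInternal'
```

```bash
sed -i 's/    q=grip(p/    if not (s["pixels"]\&(p["pixels"][...,0]>2.0*p["pixels"][...,2])).sum()>50: continue\n    q=grip(p/' held.py; python3 held.py claw .0213 .485 -.159 w7
```

```text
0.75 held [array([ 0.4825, -0.1591]), np.float64(0.0606), np.float64(0.0849)] rel tcp [-0.0044 -0.0002]
pos [ 0.4868 -0.1591  0.0523] yaw 0.059 tilt [-0. -0.] xyz units [-0.04 -0.    1.26] turn units z 0.02
```

View pics/w7.png

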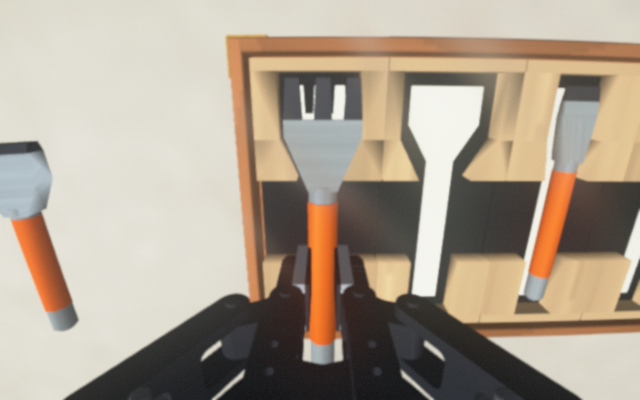

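The claw is centred over its pocket (head at (322,130), teeth over the white teeth). The flat beside it at (560,200) looks seated.

Request:
{"api": "servo_tool", "payload": {
  "xyz": [
    [-0.02,0,0.3],
    [0,0,0.3],
    [0,0,0.25],
    [0,0,0.2],
    [0,0,0.1],
    [0,0,0.05],
    [0,0,0.02],
    [0,0,0],
    [0,0,0]
  ],
  "dr": [
    [0,0,0],
    [0,0,0],
    [0,0,0],
    [0,0,0],
    [0,0,0],
    [0,0,0],
    [0,0,0],
    [0,0,0],
    [0,0,0]
  ]
}}

```text
time_s: 20.2
eef_pos: [0.486, -0.1596, -0.008]
tool_rot: [3.14, 0.092, 0.001]
ft_force: [0.2, 0.0, -1.8]
grip_width: 0.011
finger_force: 60.4
```

Request:
{"api": "servo_tool", "payload": {
  "xyz": [
    [0,0,0.05],
    [0,0,0],
    [0,0,0]
  ],
  "dr": [
    [0,0,0],
    [0,0,0],
    [0,0,0]
  ]
}}

```text
time_s: 20.5
eef_pos: [0.4862, -0.1597, -0.0103]
tool_rot: [3.14, 0.092, 0.002]
ft_force: [-0.7, 0.1, 3.2]
grip_width: 0.0109
finger_force: 60.9
```

Request:
{"api": "servo_tool", "payload": {
  "xyz": [
    [0,0,0.04],
    [0,0,0],
    [0,0,0]
  ],
  "dr": [
    [0,0,0],
    [0,0,0],
    [0,0,0]
  ]
}}

```text
time_s: 20.8
eef_pos: [0.4863, -0.1597, -0.0104]
tool_rot: [3.139, 0.093, 0.002]
ft_force: [-7.7, 4.2, 15.8]
grip_width: 0.011
finger_force: 62.4
```

Request:
{"api": "servo_tool", "payload": {
  "xyz": [
    [0,0,-0.02],
    [0,0,0],
    [0,0,0],
    [0,0,0],
    [0,0,-0.3],
    [0,0,-0.6],
    [0,0,-0.8],
    [0,0,-0.7],
    [0,0,0],
    [0,0,0]
  ],
  "dr": [
    [0,0,0],
    [0,0,0],
    [0,0,0],
    [0,0,0],
    [0,0,0],
    [0,0,0],
    [0,0,0],
    [0,0,0],
    [0,0,0],
    [0,0,0]
  ],
  "hand": -0.4
}}

```text
time_s: 21.8
eef_pos: [0.486, -0.1594, 0.1084]
tool_rot: [-3.14, -0.091, -0.002]
ft_force: [-0.1, 0.6, -0.7]
grip_width: 0.0256
finger_force: 0.0
```

```bash
python3 - <<'E'
from h import *
o=ctrl.get_obs();p=ctrl.snapshot("wrist")
for n in("claw","flat"):
  for s in ctrl.silhouettes(p,n): print(n,round(s["score"],2),s["extent"].round() if hasattr(s["extent"],"round") else s["extent"],[np.round(v,4) for v in grip(p,s["pixels"],"o",.0175,o)] if (s["pixels"]&(p["pixels"][...,0]>2.0*p["pixels"][...,2])).sum()>50 else 0)
move((.437,.059,.10),.10)
E
```

```text
claw 0.72 [322.8, 176.3, 46.8, 178.7] [array([ 0.484 , -0.1605]), np.float64(0.0577), np.float64(0.0809)]
flat 0.64 [512.5, 175.8, 53.5, 177.3] [array([ 0.4944, -0.3233]), np.float64(0.0643), np.float64(0.082)]
pos [ 0.4849 -0.1594  0.1063] yaw 0.058 tilt [-0.003  0.   ] xyz units [-0.52 -4.44  0.13] turn units z -0.4
```

Request:
{"api": "servo_tool", "payload": {
  "xyz": [
    [0,0,0],
    [-0.1,-0.8,0.03],
    [-0.1,-0.8,0.03],
    [-0.1,-0.8,0.03],
    [-0.1,-0.8,0.03],
    [-0.1,-0.8,0],
    [0,-0.44,0],
    [0,0,0],
    [0,0,0]
  ],
  "dr": [
    [0,0,-0.4],
    [0,0,0],
    [0,0,0],
    [0,0,0],
    [0,0,0],
    [0,0,0],
    [0,0,0],
    [0,0,0],
    [0,0,0]
  ],
  "hand": 0
}}

```text
time_s: 22.85
eef_pos: [0.4381, 0.0588, 0.101]
tool_rot: [3.137, 0.159, -0.002]
ft_force: [0.3, -0.6, -0.6]
grip_width: 0.0424
finger_force: 0.0
```

```bash
python3 look.py pitcher .438 .059 .1
```

```text
width 0.042408915490800454 t 22.85
pitcher 0.74 [array([0.4343, 0.059 ]), np.float64(0.1048), np.float64(0.0815)]
pos [0.4384 0.0581 0.1013] yaw 0.1 tilt [-0.001 -0.001] xyz units [-0.08 -0.03  2.51] turn units z -0.05
```

Request:
{"api": "servo_tool", "payload": {
  "xyz": [
    [-0.04,-0.02,0.5],
    [0,0,0.6],
    [0,0,0.5],
    [0,0,0.4],
    [0,0,0.3],
    [0,0,0.15],
    [0,0,0],
    [0,0,0]
  ],
  "dr": [
    [0,0,0],
    [0,0,0],
    [0,0,0],
    [0,0,0],
    [0,0,0],
    [0,0,0],
    [0,0,0],
    [0,0,0]
  ]
}}

```text
time_s: 23.75
eef_pos: [0.437, 0.0593, -0.0199]
tool_rot: [3.138, 0.156, 0.001]
ft_force: [0.1, 0.6, 0.9]
grip_width: 0.0423
finger_force: 0.0
```

Request:
{"api": "servo_tool", "payload": {
  "xyz": [
    [0,0,0],
    [0,0,0],
    [0,0,0],
    [0,0,0],
    [0,0,0],
    [0,0,0]
  ],
  "dr": [
    [0,0,0],
    [0,0,0],
    [0,0,0],
    [0,0,0],
    [0,0,0],
    [0,0,0]
  ],
  "hand": -1
}}

```text
time_s: 24.35
eef_pos: [0.4372, 0.0596, -0.0194]
tool_rot: [3.137, 0.158, 0.003]
ft_force: [-2.4, -1.5, 5.9]
grip_width: 0.0162
finger_force: 61.2
```

Request:
{"api": "servo_tool", "payload": {
  "xyz": [
    [0,0,-0.1],
    [0,0,-0.2],
    [0,0,-0.4],
    [0,0,-0.4],
    [0,0,-0.4],
    [0,0,0],
    [0,0,0]
  ],
  "dr": [
    [0,0,0],
    [0,0,0],
    [0,0,0.2],
    [0,0,0.21],
    [0,0,0],
    [0,0,0],
    [0,0,0]
  ]
}}

```text
time_s: 25.05
eef_pos: [0.436, 0.0599, 0.0538]
tool_rot: [-3.14, -0.09, 0.001]
ft_force: [-0.7, -0.5, -5.2]
grip_width: 0.016
finger_force: 60.0
```

```bash
python3 held.py pitcher .021 .4895 -.239
```

```text
0.89 held [array([0.4314, 0.0597]), np.float64(0.0582), np.float64(0.0859)] rel tcp [-0.0046 -0.0002]
pos [0.4355 0.0594 0.0528] yaw 0.057 tilt [-0.003 -0.001] xyz units [0.74 6.02 1.27] turn units z 0.0
```

Request:
{"api": "servo_tool", "payload": {
  "xyz": [
    [0.05,0.35,0],
    [0.1,0.7,0],
    [0.1,0.7,0],
    [0.1,0.7,0],
    [0.1,0.7,0],
    [0.1,0.7,0],
    [0.1,0.7,0],
    [0.1,0.7,0],
    [0.03,0.5,0],
    [0,0.27,0],
    [0,0,0],
    [0,0,0]
  ],
  "dr": [
    [0,0,0],
    [0,0,0],
    [0,0,0],
    [0,0,0],
    [0,0,0],
    [0,0,0],
    [0,0,0],
    [0,0,0],
    [0,0,0],
    [0,0,0],
    [0,0,0],
    [0,0,0]
  ]
}}

```text
time_s: 26.35
eef_pos: [0.492, -0.2383, 0.0534]
tool_rot: [-3.14, -0.089, 0.003]
ft_force: [0.4, 1.1, -4.4]
grip_width: 0.0166
finger_force: 60.1
```

```bash
python3 held.py pitcher .0197 .4895 -.239 w8
```

```text
0.62 held [array([ 0.4865, -0.239 ]), np.float64(0.0423), np.float64(0.0867)] rel tcp [-0.0055 -0.0008]
pos [ 0.4925 -0.2378  0.0541] yaw 0.058 tilt [-0.  0.] xyz units [-0.06  0.02  1.27] turn units z 0.01
```

View pics/w8.png

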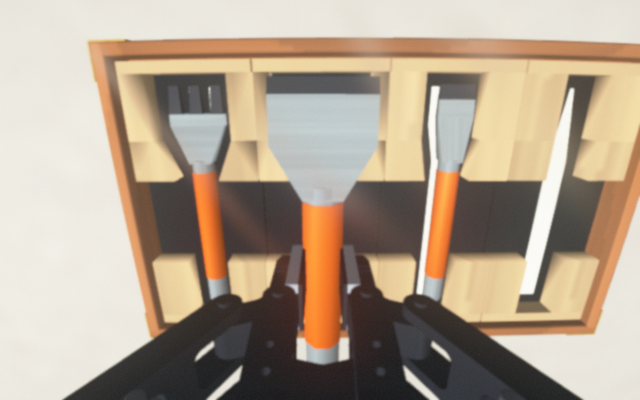

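The pitcher is centred over its pocket (head at (322,135)), with the claw seated at (207,200). Lowering.

Request:
{"api": "servo_tool", "payload": {
  "xyz": [
    [-0.03,0.02,0.3],
    [0,0,0.3],
    [0,0,0.25],
    [0,0,0.2],
    [0,0,0.1],
    [0,0,0.05],
    [0,0,0.03],
    [0,0,0],
    [0,0,0]
  ],
  "dr": [
    [0,0,0],
    [0,0,0],
    [0,0,0],
    [0,0,0],
    [0,0,0],
    [0,0,0],
    [0,0,0],
    [0,0,0],
    [0,0,0]
  ]
}}

```text
time_s: 27.35
eef_pos: [0.4916, -0.2399, -0.0065]
tool_rot: [3.14, 0.09, 0.001]
ft_force: [0.8, 0.6, -4.7]
grip_width: 0.0162
finger_force: 60.0
```

Request:
{"api": "servo_tool", "payload": {
  "xyz": [
    [0,0,0.03],
    [0,0,0],
    [0,0,0]
  ],
  "dr": [
    [0,0,0],
    [0,0,0],
    [0,0,0]
  ]
}}

```text
time_s: 27.65
eef_pos: [0.4915, -0.2398, -0.0082]
tool_rot: [3.14, 0.09, 0.001]
ft_force: [0.3, -0.4, -4.0]
grip_width: 0.0162
finger_force: 60.2
```

Request:
{"api": "servo_tool", "payload": {
  "xyz": [
    [0,0,0.04],
    [0,0,0],
    [0,0,0]
  ],
  "dr": [
    [0,0,0],
    [0,0,0],
    [0,0,0]
  ]
}}

```text
time_s: 27.95
eef_pos: [0.4916, -0.2399, -0.0083]
tool_rot: [3.139, 0.091, 0.001]
ft_force: [-5.7, 3.7, 7.7]
grip_width: 0.0162
finger_force: 61.5
```

Contact. I'll release, lift, and head to the point.

Request:
{"api": "servo_tool", "payload": {
  "xyz": [
    [0,0,-0.02],
    [0,0,0],
    [0,0,0],
    [0,0,0],
    [0,0,-0.3],
    [0,0,-0.6],
    [0,0,-0.8],
    [0,0,-0.7],
    [0,0,0],
    [0,0,0]
  ],
  "dr": [
    [0,0,0],
    [0,0,0],
    [0,0,0],
    [0,0,0],
    [0,0,0],
    [0,0,0],
    [0,0,0],
    [0,0,0],
    [0,0,0],
    [0,0,0]
  ],
  "hand": -0.3
}}

```text
time_s: 28.95
eef_pos: [0.4919, -0.2398, 0.1124]
tool_rot: [3.14, 0.09, 0.005]
ft_force: [-1.2, -0.0, -1.0]
grip_width: 0.0298
finger_force: 0.0
```

```bash
python3 - <<'E'
from h import *
o=ctrl.get_obs();p=ctrl.snapshot("wrist")
for s in ctrl.silhouettes(p,"pitcher"): print(round(s["score"],2),[np.round(v,4) for v in grip(p,s["pixels"],"o",.02,o)] if (s["pixels"]&(p["pixels"][...,0]>2.0*p["pixels"][...,2])).sum()>50 else 0)
move((.438,.305,.10),-.095)
E
```

```text
0.71 [array([ 0.489 , -0.2407]), np.float64(0.062), np.float64(0.0823)]
pos [ 0.4907 -0.2395  0.1098] yaw 0.057 tilt [-0.001  0.   ] xyz units [ -2.08 -10.74   0.2 ] turn units z 1.45
```

Request:
{"api": "servo_tool", "payload": {
  "xyz": [
    [0,0,0],
    [0,0,0],
    [-0.17,-0.9,0],
    [-0.17,-0.9,0],
    [-0.17,-0.9,0],
    [-0.17,-0.9,0],
    [-0.17,-0.9,0],
    [-0.17,-0.9,0],
    [-0.17,-0.9,0],
    [-0.17,-0.9,0],
    [-0.17,-0.9,0],
    [-0.17,-0.9,0]
  ],
  "dr": [
    [0,0,0.75],
    [0,0,0.7],
    [0,0,0],
    [0,0,0],
    [0,0,0],
    [0,0,0],
    [0,0,0],
    [0,0,0],
    [0,0,0],
    [0,0,0],
    [0,0,0],
    [0,0,0]
  ],
  "hand": 0
}}

```text
time_s: 30.25
eef_pos: [0.448, 0.2178, 0.1094]
tool_rot: [3.137, -0.148, -0.002]
ft_force: [0.7, 0.1, -0.2]
grip_width: 0.0429
finger_force: 0.0
```

Request:
{"api": "servo_tool", "payload": {
  "xyz": [
    [-0.2,-0.9,0.1],
    [-0.17,-0.84,0.1],
    [0,0,0],
    [0,0,0]
  ],
  "dr": [
    [0,0,0],
    [0,0,0],
    [0,0,0],
    [0,0,0]
  ]
}}

```text
time_s: 30.65
eef_pos: [0.438, 0.3046, 0.0988]
tool_rot: [3.135, -0.146, -0.003]
ft_force: [-0.0, -0.2, -0.2]
grip_width: 0.0429
finger_force: 0.0
```

```bash
python3 look.py point .438 .305 -.095
```

```text
width 0.04290622257791057 t 30.65
point 0.86 [array([0.4375, 0.3042]), np.float64(-0.0894), np.float64(0.0801)]
pos [0.4388 0.3037 0.0999] yaw -0.095 tilt [-0.001 -0.001] xyz units [-0.03 -0.01  2.48] turn units z -0.05
```

Request:
{"api": "servo_tool", "payload": {
  "xyz": [
    [0,0,0.5],
    [0,0,0.6],
    [0,0,0.5],
    [0,0,0.4],
    [0,0,0.3],
    [0,0,0.13],
    [0,0,0],
    [0,0,0]
  ],
  "dr": [
    [0,0,0],
    [0,0,0],
    [0,0,0],
    [0,0,0],
    [0,0,0],
    [0,0,0],
    [0,0,0],
    [0,0,0]
  ]
}}

```text
time_s: 31.55
eef_pos: [0.4395, 0.3049, -0.02]
tool_rot: [-3.137, 0.149, -0.002]
ft_force: [-0.6, -0.0, 1.0]
grip_width: 0.0426
finger_force: 0.0
```

Request:
{"api": "servo_tool", "payload": {
  "xyz": [
    [0,0,0],
    [0,0,0],
    [0,0,0],
    [0,0,0],
    [0,0,0],
    [0,0,0]
  ],
  "dr": [
    [0,0,0],
    [0,0,0],
    [0,0,0],
    [0,0,0],
    [0,0,0],
    [0,0,0]
  ],
  "hand": -1
}}

```text
time_s: 32.15
eef_pos: [0.4394, 0.305, -0.02]
tool_rot: [-3.137, 0.148, -0.002]
ft_force: [-2.1, -1.7, 6.8]
grip_width: 0.011
finger_force: 61.1
```

Request:
{"api": "servo_tool", "payload": {
  "xyz": [
    [0,0,-0.1],
    [0,0,-0.2],
    [0,0,-0.4],
    [0,0,-0.4],
    [0,0,-0.4],
    [0,0,0],
    [0,0,0]
  ],
  "dr": [
    [0,0,0],
    [0,0,0],
    [0,0,-0.5],
    [0,0,-0.5],
    [0,0,-0.45],
    [0,0,0],
    [0,0,0]
  ]
}}

```text
time_s: 32.85
eef_pos: [0.4387, 0.3048, 0.054]
tool_rot: [-3.14, -0.088, 0.0]
ft_force: [-0.6, 0.9, -2.0]
grip_width: 0.0103
finger_force: 60.3
```

```bash
python3 held.py point .022 .4985 -.399
```

```text
0.65 held [array([0.4361, 0.3047]), np.float64(0.0598), np.float64(0.0828)] rel tcp [-0.0026 -0.0001]
pos [0.4382 0.3042 0.0527] yaw 0.056 tilt [-0.002 -0.001] xyz units [ 0.4  14.11  1.28] turn units z -0.01
```

Request:
{"api": "servo_tool", "payload": {
  "xyz": [
    [0,0.4,0],
    [0.03,0.85,0],
    [0.03,0.85,0],
    [0.03,0.85,0],
    [0.03,0.85,0],
    [0.03,0.85,0],
    [0.03,0.85,0],
    [0.03,0.85,0],
    [0.03,0.85,0],
    [0.03,0.85,0],
    [0.03,0.85,0],
    [0.03,0.85,0]
  ],
  "dr": [
    [0,0,0],
    [0,0,0],
    [0,0,0],
    [0,0,0],
    [0,0,0],
    [0,0,0],
    [0,0,0],
    [0,0,0],
    [0,0,0],
    [0,0,0],
    [0,0,0],
    [0,0,0]
  ]
}}

```text
time_s: 34.15
eef_pos: [0.482, -0.1834, 0.0532]
tool_rot: [-3.14, -0.089, 0.002]
ft_force: [1.1, 1.2, -1.6]
grip_width: 0.0108
finger_force: 60.3
```

Request:
{"api": "servo_tool", "payload": {
  "xyz": [
    [0.03,0.85,0],
    [0.03,0.85,0],
    [0.03,0.85,0],
    [0.03,0.85,0],
    [0,0.6,0],
    [0,0.36,0],
    [0,0,0],
    [0,0,0]
  ],
  "dr": [
    [0,0,0],
    [0,0,0],
    [0,0,0],
    [0,0,0],
    [0,0,0],
    [0,0,0],
    [0,0,0],
    [0,0,0]
  ]
}}

```text
time_s: 34.95
eef_pos: [0.5005, -0.3985, 0.0528]
tool_rot: [-3.139, -0.088, 0.003]
ft_force: [-0.9, 0.4, -1.0]
grip_width: 0.0109
finger_force: 60.3
```

```bash
python3 held.py point .02 .4985 -.399 w9
```

```text
0.71 held [array([ 0.4969, -0.3987]), np.float64(0.0564), np.float64(0.0846)] rel tcp [-0.0036 -0.0002]
pos [ 0.5012 -0.3978  0.0536] yaw 0.058 tilt [-0.001  0.   ] xyz units [-0.06  0.02  1.26] turn units z 0.0
```

View pics/w9.png

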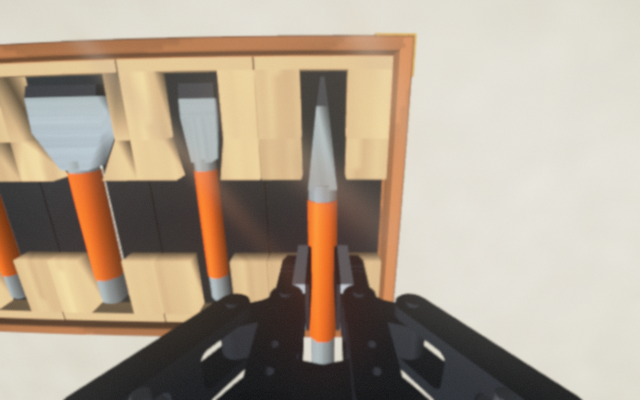

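The point is centred over its pocket (tip at (322,80)). The pitcher and flat are seated at (90,200) and (208,200).

Request:
{"api": "servo_tool", "payload": {
  "xyz": [
    [-0.03,0.02,0.3],
    [0,0,0.3],
    [0,0,0.25],
    [0,0,0.2],
    [0,0,0.1],
    [0,0,0.05],
    [0,0,0.02],
    [0,0,0],
    [0,0,0]
  ],
  "dr": [
    [0,0,0],
    [0,0,0],
    [0,0,0],
    [0,0,0],
    [0,0,0],
    [0,0,0],
    [0,0,0],
    [0,0,0],
    [0,0,0]
  ]
}}

```text
time_s: 35.95
eef_pos: [0.5006, -0.3998, -0.0064]
tool_rot: [3.14, 0.09, 0.001]
ft_force: [-0.3, -0.2, -1.2]
grip_width: 0.0109
finger_force: 60.3
```

Request:
{"api": "servo_tool", "payload": {
  "xyz": [
    [0,0,0.04],
    [0,0,0],
    [0,0,0]
  ],
  "dr": [
    [0,0,0],
    [0,0,0],
    [0,0,0]
  ]
}}

```text
time_s: 36.25
eef_pos: [0.5004, -0.3996, -0.0089]
tool_rot: [3.14, 0.09, 0.0]
ft_force: [0.3, -1.0, -1.3]
grip_width: 0.0107
finger_force: 60.4
```

Request:
{"api": "servo_tool", "payload": {
  "xyz": [
    [0,0,0.03],
    [0,0,0],
    [0,0,0]
  ],
  "dr": [
    [0,0,0],
    [0,0,0],
    [0,0,0]
  ]
}}

```text
time_s: 36.55
eef_pos: [0.5004, -0.3996, -0.0089]
tool_rot: [3.14, 0.09, 0.0]
ft_force: [-3.5, 4.2, 6.3]
grip_width: 0.0109
finger_force: 61.2
```

Request:
{"api": "servo_tool", "payload": {
  "xyz": [
    [0,0,-0.02],
    [0,0,0],
    [0,0,0],
    [0,0,0],
    [0,0,-0.3],
    [0,0,-0.6],
    [0,0,-0.8],
    [0,0,-0.9],
    [0,0,-0.7],
    [0,0,0],
    [0,0,0]
  ],
  "dr": [
    [0,0,0],
    [0,0,0],
    [0,0,0],
    [0,0,0],
    [0,0,0],
    [0,0,0],
    [0,0,0],
    [0,0,0],
    [0,0,0],
    [0,0,0],
    [0,0,0]
  ],
  "hand": -0.4
}}

```text
time_s: 37.65
eef_pos: [0.5008, -0.3997, 0.1576]
tool_rot: [3.139, 0.09, 0.005]
ft_force: [-0.5, -0.2, -0.9]
grip_width: 0.0254
finger_force: 0.0
```

```bash
python3 - <<'E'
from h import *
o=ctrl.get_obs();p=ctrl.snapshot("wrist");print(o["time_s"])
cv2.imwrite("pics/w10.png",p["pixels"][:,:,::-1])
G=dict(claw=(.485,-.159),pitcher=(.4895,-.239),flat=(.494,-.319),point=(.4985,-.399))
for n in G:
  for s in ctrl.silhouettes(p,n):
    if (s["pixels"]&(p["pixels"][...,0]>2.0*p["pixels"][...,2])).sum()>50:
      q=grip(p,s["pixels"],"o",.0175,o);print(n,round(s["score"],2),(1e3*(q[0]-G[n])).round(1),q[1].round(3),q[2].round(4))
E
```

```text
37.65
claw 0.82 [-0.6  1. ] 0.042 0.0804
claw 0.17 [  3.7 -78.5] 0.048 0.0815
pitcher 0.8 [-0.8  1.5] 0.048 0.0815
flat 0.57 [ 0.4 -1.8] 0.055 0.0806
point 0.61 [ 0.4 -0.5] 0.057 0.0805
```

View pics/w10.png

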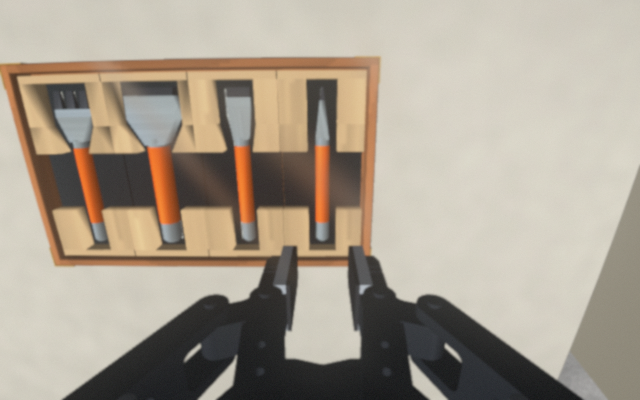

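All four lie in their pockets at (88,175), (162,165), (243,165) and (321,165), within 2 mm of their targets. Nothing is touching the gripper.

```bash
python3 -c "
from plant import ctrl
print(ctrl.job_done())"
```

```text
the job is handed in; nothing more can be done
None
```

All four orange chisels are in their own pockets, cutting ends the right way round and measured within about 2 mm of target; I handed the job in at about 38 s, never went near the blue chisels, and got no verdict back.

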